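# Seat the stand clamp's keyed knob and lock it with its bracket

## Robot

A 6-joint arm with a two-finger parallel gripper is mounted at the origin on the work surface. World frame = base frame: x ahead of the robot, y to its left, z up, the work surface at z = 0. Lengths are in m, angles in degrees, forces in N, time in s.
With the tool pointing down it reaches from about 0.25 to 0.725 m from the base axis. Payload 9.7 kg.
Tool frame: the origin (TCP) lies between the finger pads; the fingertips stand 22 mm ahead of it and the grasp point (between the pads) lies 3 mm ahead of it; z points along the fingers, y is the line along which they close (so a half turn about z gives the same grasp; the last joint's range is limited). The gripper opens to 85 mm and grips with 20 to 120 N. Pads are 22 mm wide; open, the fingers measure 114 mm over their backs; the gripper's body (76 mm by 85 mm) begins 54 mm behind the grasp point. The pads swing forward as they close: fully open they stand 13 mm farther back than shut.
Start: joints at [74.083, 4.979, 10.078, 95.1, 0, 90], TCP at [0.151, 0.529, 0.253] pointing down, gripper open.
Joint ranges: [-179.16, 179.16], [-48.56, 103.87], [-65.8, 70.77], [-126.05, 130.52], [-82.76, 87.17], [-180, 180]. Speed limits (degrees/s): [127.2, 127.2, 147.25, 180, 180, 180].

## Interface

Orientations are given as [roll, pitch, yaw] about the fixed x, y, z axes, in that order (R = Rz(yaw) Ry(pitch) Rx(roll)).
In Python, from workcell import bot, viewer, finder gives the robot as it stands.
- The arm moves only by the tool move_arm, never from a script. Its arguments are lists of equal length, an entry for each row: "offset": the shift along the tool's x, y, z in cm, a list of three; "twist": the turn, a rotation vector about the tool's x, y, z in rad, a list of three; "grip": the opening, from 0 (shut) to 1 (fully open). In form: {"offset": [[x, y, z], ...], "twist": [[ax, ay, az], ...], "grip": [grip, ...]}. A call has 1 to 5 rows; each row shifts and turns the commanded pose from where the row before left it, along the tool's axes as they then stand; what a row does not reach is not made up. A row lasts 1/10 s, in which the tool goes at most 50 mm and 8.59 degrees, less where a joint would pass 70% of its speed; a pose out of reach is approached as far as the arm can. A call is refused whole if a number of a shift passes 5 or a number of a turn 0.15, either way. A call with a gripper value outside its range is refused whole. The fingers move at their own pace and stop on an object; "force" is the grip in N (left out, the last holds). Time passes only in rows, so rows that do not move let the fingers close. It gives the time, the measured TCP pose, the force, the opening and the grip force at its end, in the units of the state.
- bot.get_obs(): the state, without advancing time (a new reading comes with each control period).
- viewer.camera(name): name is "scene" or "top"; returns a dict with "color" (384x512x3 uint8, red, green, blue), "depth" (384x512 float32, m along the optical axis (not along the pixel's ray), 0 where there is no reading), "vfov" (degrees; the focal length in pixels is half the picture's height over the tangent of half this angle, whatever the lens; pixels are square), "cx", "cy" (the principal point, pixels), "k1" (the pictures are not rectified: a ray, as slopes to the right and down, at radius r is drawn at 1 + k1 r^2 times it, then the intrinsics apply), "position" and "attitude" of the camera in the world. Camera axes: x right, y down, z forward; pixel columns grow to the right and rows downward; lengths in m; the calibration is good to about 2 mm. A picture is of the moment at which its call begins.
- bot.job_done(): hands the job in; it is judged then, once.
Trained networks look in a picture, given as the dict that the camera call returned (one of the last four; its "shot" number tells which), for a name from the list of things; names that differ only in an ending like _2 or _b are one class to them, and where a whole thing is asked for, a point or a joint stands for the part that bears it (a point fixed in the world has none). Each returns a list of dicts, best first, with "p" (0 to 1); they miss things now and then, are a little off and sometimes report something else, mostly with a low value. They report only what shows in the picture. A call takes as long as a camera call. They do not tell look-alikes from the thing itself.
- finder.boxes_of(picture, thing): "position" ([column, row] in pixels, amid what is visible of it).
- finder.pinpoint(picture, thing): "position" ([column, row] in pixels: a listed point, or the origin of a listed thing).
The state is a dict: "time": time; "q": joint angles; "qd": joint speeds; "joint_efforts": joint torques, N m; "ee_pos": TCP position; "tcp_rot": TCP orientation; "wrist_force": force on the tool from outside, world axes, zero at the start; "torque": the same for the moment, N m; "opening": finger opening in m; "grasp_force": force on a finger pad.
Only numpy, scipy, OpenCV 4.12 (cv2) and the standard library are available. Lean on these libraries where they do the work, as an engineer would, in place of code of your own. Each camera call takes 0.05 s, during which the arm holds its last target. There are 200 camera calls.

## Task

The winged knob of the stand clamp is perched on the clamp with its key (in line with the wing) lying across the slot, which runs in line with the two pins: without lifting it out of its bore, turn it under light pressure until the key drops into the slot and the knob sits fully home. Then lock it: set the channel bracket, open side up, over the knob with its two end holes on the clamp's two pins, fully down and flat on the knob's flange, and let go. Leave the jar, bell, tire lever and spoke wrench where they are.

Things in the scene. Friction and masses are not known exactly. Their poses are not given: they have to be found in the camera images.
- clamp: Grey metal stand clamp head, fixed; foot 120 x 200 x 10, body 90 (x) x 170 (y), flat deck 60 above the worktop. Origin: centre of its underside, z up. Two upright steel pins with tapered tips, 10 in diameter, 46 tall, stand on the deck at y = +62 and -62, x = 0. Place and yaw vary; it may stand left or right of the robot's midline, the bracket on the other side.
- clamp_seat (a point): Centre of the clamp's bore at deck height (60 above the worktop), axes as the clamp's. The upright bore is 21.8 in diameter, crossed by a slot along y, 48 long, 12 wide (x), 14 deep, its middle widened to a 22 square. The knob is home when its origin is here and its y axis lies along the slot; the bracket is home when its origin is 8 above this point.
- knob: Dark steel winged knob, 0.3 to 0.5 kg, loose. Origin: centre of the underside of its flange (64 in diameter, 8 thick), z up. Below: round pilot 20 in diameter, 40 long, in the clamp's bore, and a flat key 44 long (y), 10 wide, reaching 12 down. At the start the key rests on the deck (origin 12 above it), its y axis 0.55 to 1.57 rad off the slot, either way round.
- knob_wing (a point): Middle of the top of the knob's upright wing, 38 above the knob's origin. Wing: 70 long (y), 12 thick (x), from 8 to 38 above the origin. The knob turns easily and drops 12 by its weight or light pressure once its y axis is within about 0.04 rad of the clamp's; half a turn makes no difference.
- bracket: Aluminium channel bracket, 0.18 to 0.35 kg, loose, open side up on the worktop. Origin: centre of its underside, z up. Web 44 (x) x 150 (y), 5 thick; 3 thick flanges on the long edges rise to 23 (grip over them, 44). Holes 14 in diameter at y = +62 and -62 for the pins; between them a window 20 x 80 (y) for the wing. Either way round fits. Home: on the knob's flange.
- jar: Glass jar with steel lid, 64 in diameter, 75 tall, upright. Origin: centre of its underside. Bystander.
- bell: Yellow plastic domed bell, 54 in diameter, 33 tall. Origin: centre of its underside. Bystander.
- tire_lever: Red plastic tire lever, about 124 x 17 x 6, lying flat along its x. Origin: underside, near its middle. Bystander.
- spoke_wrench: Small steel spoke wrench, about 60 x 34 x 6, lying flat near the robot. Origin: underside of its round head, 34 in diameter; the tail runs along +x. Bystander.
Things that resemble listed ones, but are neither listed nor needed, are in the scene too. What is shaped like the bracket but brown is not meant.

How it is judged (in metres and radians):
On the way:
1. the knob's key has dropped into the slot and the knob sits home (z of knob in the frame of clamp_seat below 0.003 m and horizontal distance between knob and clamp_seat below 0.004 m and angle between the y axis of knob and the y axis of clamp, either way round below 0.14 rad), for 0.2 s.
At the end, for the whole second after the job is handed in: Knob home (within 3 mm of deck height, 4 mm of the bore's axis, 0.14 rad of the slot line); bracket open side up on both pins, underside 4 to 11 mm above the deck, centre within 6 mm of the bore's axis, within 0.1 rad of the pin line, tilted under 0.06 rad; both at rest, released (all of step 1 and z of bracket in the frame of clamp_seat between 0.004 and 0.011 m and horizontal distance between bracket and clamp_seat below 0.006 m and angle between the y axis of bracket and the y axis of clamp, either way round below 0.1 rad and angle between bracket's own z axis and vertical below 0.06 rad and linear speed of each of bracket, knob below 0.02 m/s); the robot touches nothing.
It fails at once if the knob is lifted out of its perch (more than 25 mm above home) (z of knob in the frame of clamp_seat above 0.025 m).
It fails at once if a bystander (jar, bell, tire lever, spoke wrench) is moved more than 30 mm or the jar tipped (distance of any of jar, bell, tire_lever, spoke_wrench from where it was at the start of the episode above 0.03 m or angle between jar's own z axis and vertical above 0.5 rad).
It also fails if it takes over 69 s, if anything falls off the work surface, if the arm or the gripper's body presses on something with over 40 N, if the wrist force passes 120 N, or if a joint passes its speed limit or range.

## Working session

There is one attempt and no reset: what is moved stays moved. The work goes in short steps, Python scripts to look and compute and a tool call to move; the robot and the scene stay as the last step left them, time stands still between calls to the robot, and variables do not carry over. Pictures are saved under pics/ and viewed, at most 10 in all, crops included, and the job is handed in when it is done.

Besides the shell and the picture viewer there is one more tool, called as name(argument=value, ...), one argument or row to a line, values as JSON. move_arm: Moves the arm, as the interface text tells. Its arguments: {"type":"object","properties":{"offset":{"type":"array","items":{"type":"array","items":{"type":"number"}}},"twist":{"type":"array","items":{"type":"array","items":{"type":"number"}}},"grip":{"type":"array","items":{"type":"number"}},"force":{"type":"number"}},"required":["offset","twist","grip"]}

```bash
mkdir -p pics; ls
cat > h.py <<'E'
import numpy as np, cv2
from scipy.spatial.transform import Rotation as R
from workcell import bot, viewer, finder
def K(p):
    f=p["color"].shape[0]/2/np.tan(np.radians(p["vfov"])/2)
    return np.array([[f,0,p["cx"]],[0,f,p["cy"]],[0,0,1.]]),np.array([p["k1"],0,0,0,0.])
def Rc(p):
    a=np.array(p["attitude"],float)
    if a.shape==(3,3): return a
    return R.from_quat(a).as_matrix() if a.size==4 else R.from_euler("xyz",a,degrees=True).as_matrix()
def ray(p,uv):
    k,d=K(p); s=cv2.undistortPoints(np.array(uv,float).reshape(-1,1,2),k,d).reshape(-1,2)
    return np.c_[s,np.ones(len(s))]@Rc(p).T
def atz(p,uv,z):
    r=ray(p,uv); o=np.array(p["position"]); return o+r*((z-o[2])/r[:,2])[:,None]
def cloud(p):
    h,w=p["depth"].shape; v,u=np.mgrid[:h,:w]
    r=ray(p,np.c_[u.ravel(),v.ravel()]); return (np.array(p["position"])+r*p["depth"].reshape(-1,1)).reshape(h,w,3)
def proj(p,X):
    k,d=K(p); c=(np.array(X)-p["position"])@Rc(p); return cv2.projectPoints(c,np.zeros(3),np.zeros(3),k,d)[0].reshape(-1,2)
E
cat > a.py <<'E'
from h import *
o=bot.get_obs(); print(o)
for n in ("top","scene"):
    p=viewer.camera(n); print(n,p["position"],p["attitude"],p["vfov"],p["k1"])
    im=p["color"][:,:,::-1]; cv2.imwrite(f"pics/{n}0.png",cv2.resize(im,(800,600),interpolation=cv2.INTER_CUBIC))
    C=cloud(p); np.savez(f"{n}0.npz",C=C,color=p["color"])
    for t,z in (("clamp",0),("clamp_seat",.06),("knob",.072),("knob_wing",.11),("bracket",0),("jar",0),("bell",0),("tire_lever",0),("spoke_wrench",0)):
        for d in finder.pinpoint(p,t)[:3]: print(t,round(d["p"],2),np.round(d["position"],1),atz(p,d["position"],z)[0].round(4))
E
python3 a.py
```

```text
pics
{'time': 0.0, 'q': array([7.40829720e+01, 5.00902947e+00, 1.00353385e+01, 9.51002224e+01,
       6.36392938e-04, 9.00011059e+01]), 'qd': array([-0.01604188,  0.02967936,  0.04438555,  0.00205668, -0.20352369,
       -0.01750439]), 'joint_efforts': array([-1.34574457e-03, -5.20390177e+01,  4.64798355e+01,  1.63120916e-02,
       -1.97521663e-04, -1.11358338e-05]), 'ee_pos': array([0.15077623, 0.52871832, 0.25261085]), 'tcp_rot': array([-1.79926087e+02, -6.34965791e-04,  1.64081865e+02]), 'wrist_force': array([ 0.67212878, -0.11767008, -0.36749786]), 'torque': array([0.03557123, 0.01423387, 0.00515341]), 'grasp_force': 0.0, 'opening': 0.08514636163299201}
top [0.4421134  0.08151491 1.18955768] [-173.45617285    1.65068661  -90.46790144] 43.96004855559919 -0.12425541293330528
clamp_seat 0.96 [401.2 193.7] [ 0.5628 -0.2256  0.06  ]
knob_wing 0.63 [404.8 192.3] [ 0.5606 -0.2205  0.11  ]
bracket 0.85 [150.1 196.8] [0.5686 0.3948 0.    ]
bracket 0.8 [224.4 208.4] [0.5372 0.2044 0.    ]
jar 0.61 [237.3 114.1] [0.7805 0.1714 0.    ]
jar 0.57 [401.3 198.3] [ 0.5576 -0.2417  0.    ]
bell 0
[... 211 characters left out ...]
cene [ 1.29187539 -0.29271382  0.70440324] [-127.34595297    0.39510179   60.34708081] 54.30593865893187 -0.10213563982333342
clamp 0.63 [140.5 251.6] [ 0.5515 -0.2263  0.    ]
clamp_seat 0.68 [138.1 234.5] [ 0.553  -0.2206  0.06  ]
knob 0.72 [137.1 233.7] [ 0.5626 -0.2233  0.072 ]
knob_wing 0.69 [134.2 217.4] [ 0.5453 -0.2179  0.11  ]
knob_wing 0.51 [136.8 236.1] [ 0.6141 -0.2303  0.11  ]
bracket 0.83 [334.7 184.4] [0.5705 0.4008 0.    ]
bracket 0.68 [279.1 200.5] [0.551  0.2016 0.    ]
bracket 0.61 [201.  189.4] [0.3794 0.0186 0.    ]
bell 0.74 [267.9 270.3] [0.7704 0.0302 0.    ]
tire_lever 0.73 [173.8 311.5] [ 0.7701 -0.2134  0.    ]
spoke_wrench 0.68 [202.7 190.3] [0.3865 0.0214 0.    ]
```

View pics/top0.png

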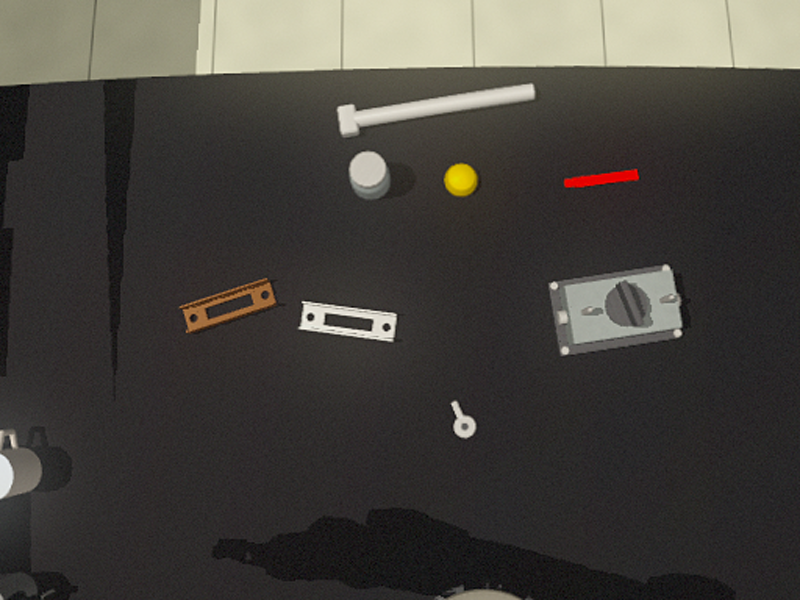

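View pics/scene0.png

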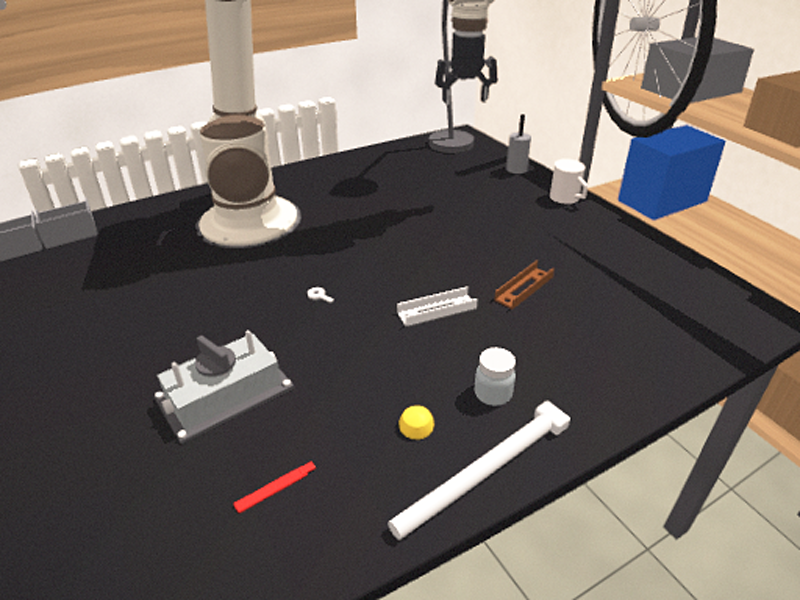

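The top picture shows the white bracket at about (348,321), the brown look-alike at (228,305), and the clamp at (617,310) with the wing lying diagonally. Next I measure the poses from depth.

```bash
cat > b.py <<'E'
from h import *
def rect(P):
    c,s,a=cv2.minAreaRect((P[:,:2]*1000).astype(np.float32))
    L=max(s); ang=a if s[0]==L else a+90   # long-side direction from world x
    return np.round(c,1),np.round(s,1),round((ang+90)%180-90,2)
for n in ("top","scene"):
    d=np.load(n+"0.npz"); C=d["C"]; 
    def sel(c,r,z0,z1):
        m=(np.hypot(C[...,0]-c[0],C[...,1]-c[1])<r)&(C[...,2]>z0)&(C[...,2]<z1)
        m=m.astype(np.uint8); return C[m>0]
    cl=(.560,-.2256)
    print(n,"table z",np.median(C[(abs(C[...,0]-.5)<.1)&(abs(C[...,1]-.05)<.08)][:,2]))
    P=sel(cl,.13,.05,.066); print("deck",len(P),np.median(P[:,2]),rect(P))
    P=sel(cl,.13,.004,.02); print("foot",len(P),rect(P))
    P=sel(cl,.048,.098,.125); print("wing",len(P),P[:,2].max() if len(P) else 0,np.median(P[:,2]),rect(P))
    P=sel(cl,.045,.074,.086); print("flange",len(P),np.median(P[:,2]),rect(P))
    P=sel(cl,.09,.075,.125);P=P[np.hypot(P[:,0]-cl[0],P[:,1]-cl[1])>.05]
    for s in (1,-1):
        Q=P[(P[:,1]-cl[1])*s>0]; print("pin",len(Q),Q.mean(0).round(4) if len(Q) else 0, Q[:,2].max() if len(Q) else 0)
    P=sel((.537,.2044),.1,.012,.04);print("br flanges",len(P),np.median(P[:,2]),rect(P))
    P=sel((.537,.2044),.1,.003,.04);print("br all",len(P),rect(P))
    P=sel((.5686,.395),.1,.003,.04);print("brown",len(P),rect(P))
    P=sel((.78,.17),.06,.05,.1);print("jar",len(P),rect(P))
E
python3 b.py
```

```text
top table z -2.0285291088439905e-05
deck 1985 0.05957804118868859 (array([ 558.3, -219.5]), array([ 91.5, 170.9]), -82.15)
foot 1139 (array([ 564.7, -228.1]), array([239.6, 249.4]), -71.66)
wing 187 0.11455863497833119 0.10803773726339294 (array([ 558.8, -219.5]), array([69.4, 13.9]), 20.24)
flange 371 0.0795189526298099 (array([ 557.9, -218.4]), array([62.9, 62.9]), 80.03)
pin 18 [ 0.5489 -0.1561  0.0973] 0.10665893073046284
pin 32 [ 0.5663 -0.2791  0.0945] 0.10833634670758308
br flanges 178 0.022537542296216073 (array([543.6, 208.6]), array([146.8,  44.5]), 81.93)
br all 889 (array([538.3, 203.4]), array([192.4, 190.2]), 70.4)
brown 954 (array([569.9, 396. ]), array([194.9, 191.8]), 89.24)
jar 433 (array([775.1, 171.7]), array([55.3, 54.5]), 25.81)
scene table z 1.347993433153949e-05
deck 1414 0.05960805850645279 (array([ 557.9, -219.7]), array([ 97.3, 171.1]), -81.88)
foot 851 (array([ 605.2, -234.3]), array([232.8, 146.6]), 77.36)
wing 137 0.11251190156673241 0.1078709227757566 (array([ 558.4, -220.3]), array([68.6, 11.6]), 19.48)
flange 262 0.07916045930228682 (array([ 559.8, -220.2]), array([61.9, 62.4]), -9.64)
pin 42 [ 0.5515 -0.159   0.0917] 0.10762539125220805
pin 47 [ 0.5684 -0.2805  0.0919] 0.10670194589101323
br flanges 317 0.018603440492780066 (array([542.5, 206.4]), array([149.2,  50.1]), 82.19)
br all 657 (array([547.2, 204.2]), array([151. , 159.9]), -42.35)
brown 431 (array([579.7, 403.5]), array([105.1, 177.6]), -65.42)
jar 436 (array([775.2, 170.1]), array([55.1, 56.5]), -37.2)
```

move_arm(
  offset=[
    [-3.5, -3.5, 0],
    [-3.5, -3.5, 0],
    [-3.5, -3.5, 0],
    [-3.5, -3.5, 0],
    [-3.5, -3.5, 0],
  ],
  twist=[
    [0, 0, 0],
    [0, 0, 0],
    [0, 0, 0],
    [0, 0, 0],
    [0, 0, 0],
  ],
  grip=[0.5, 0.5, 0.5, 0.5, 0.5],
)

```text
time: 1.5
ee_pos: [0.2715, 0.3109, 0.2534]
tcp_rot: [180.0, 0.0, 164.1]
wrist_force: [1.7, 1.4, 0.0]
opening: 0.0427
grasp_force: 0.0
```

move_arm(
  offset=[
    [-3.5, -3.5, 0],
    [-3.5, -3.5, 0],
    [-3.5, -3.5, 0],
    [-3.5, -3.5, 0],
    [-3.5, -3.5, 0],
  ],
  twist=[
    [0, 0, 0],
    [0, 0, 0],
    [0, 0, 0],
    [0, 0, 0],
    [0, 0, 0],
  ],
  grip=[0.5, 0.5, 0.5, 0.5, 0.5],
)

```text
time: 2.0
ee_pos: [0.3919, 0.0944, 0.2536]
tcp_rot: [180.0, 0.1, 164.1]
wrist_force: [1.1, 0.3, -0.0]
opening: 0.0428
grasp_force: 0.0
```

move_arm(
  offset=[
    [-3.5, -3.5, 0],
    [-3.5, -3.5, 0],
    [-3.5, -3.5, 0],
    [-3.5, -3.5, 0],
    [-3.5, -3.5, 0],
  ],
  twist=[
    [0, 0, 0],
    [0, 0, 0],
    [0, 0, 0],
    [0, 0, 0],
    [0, 0, 0],
  ],
  grip=[0.5, 0.5, 0.5, 0.5, 0.5],
)

```text
time: 2.5
ee_pos: [0.5123, -0.1221, 0.2534]
tcp_rot: [180.0, 0.0, 164.1]
wrist_force: [1.4, 1.8, 0.5]
opening: 0.0429
grasp_force: 0.0
```

move_arm(
  offset=[
    [-3.5, -3.5, 0],
    [-3.5, -3.5, 0],
    [0, 0, 2],
    [0, 0, 2],
    [0, 0, 0],
  ],
  twist=[
    [0, 0, 0],
    [0, 0, 0],
    [0, 0, -0.15],
    [0, 0, -0.15],
    [0, 0, -0.15],
  ],
  grip=[0.5, 0.5, 0.5, 0.5, 0.5],
)

```text
time: 3.0
ee_pos: [0.5591, -0.2067, 0.2097]
tcp_rot: [179.9, -0.2, -169.8]
wrist_force: [-0.1, -0.8, 0.6]
opening: 0.0426
grasp_force: 0.0
```

move_arm(
  offset=[
    [0, 0, 1],
    [0, 0, 1],
    [0, 0, 0],
  ],
  twist=[
    [0, 0, -0.09],
    [0, 0, -0.082],
    [0, 0, 0],
  ],
  grip=[0.5, 0.5, 0.5],
)

```text
time: 3.3
ee_pos: [0.5593, -0.2063, 0.1918]
tcp_rot: [179.9, -0.1, -160.2]
wrist_force: [0.1, 0.4, 0.1]
opening: 0.0429
grasp_force: 0.0
```

```bash
cat > go.py <<'E'
import sys
from h import *
x,y,z,yaw=map(float,sys.argv[1:5]); o=bot.get_obs()
M=R.from_euler("xyz",o["tcp_rot"],degrees=True).as_matrix()
print(o["ee_pos"].round(4),o["tcp_rot"].round(2),o["q"].round(1),"t",o["time"])
print("offset cm",((np.array([x,y,z])-o["ee_pos"])@M*100).round(2),"twist z rad",round(-np.radians((yaw-o["tcp_rot"][2]+180)%360-180),3))
E
python3 go.py .5584 -.2197 .113 200
```

```text
[ 0.5593 -0.2063  0.1918] [ 1.7992e+02 -1.0000e-01 -1.6021e+02] [-20.2  10.7   9.6  89.    0.  -40. ] t 3.3
offset cm [ 0.53 -1.24  7.88] twist z rad -0.004
```

move_arm(
  offset=[
    [0.5, -1.2, 0],
    [0, 0, 3],
    [0, 0, 3],
    [0, 0, 1.9],
    [0, 0, 0],
  ],
  twist=[
    [0, 0, 0],
    [0, 0, 0],
    [0, 0, 0],
    [0, 0, 0],
    [0, 0, 0],
  ],
  grip=[0.5, 0.5, 0.5, 0.5, 0.5],
)

```text
time: 3.8
ee_pos: [0.558, -0.2198, 0.112]
tcp_rot: [179.9, -0.2, -160.4]
wrist_force: [-0.3, -0.2, -0.0]
opening: 0.0429
grasp_force: 0.0
```

move_arm(
  offset=[
    [0, 0, 0],
    [0, 0, 0],
    [0, 0, 0],
    [0, 0, 0],
    [0, 0, 0],
  ],
  twist=[
    [0, 0, 0],
    [0, 0, 0],
    [0, 0, 0],
    [0, 0, 0],
    [0, 0, 0],
  ],
  grip=[0.1, 0, 0, 0, 0],
  force=20,
)

```text
time: 4.3
ee_pos: [0.5599, -0.2197, 0.1162]
tcp_rot: [-179.9, 0.1, -160.3]
wrist_force: [-1.2, 0.8, 7.0]
opening: 0.0117
grasp_force: 23.9
```

move_arm(
  offset=[
    [0, 0, 0],
    [0, 0, 0],
    [0, 0, 0],
    [0, 0, 0],
    [0, 0, 0],
  ],
  twist=[
    [0, 0, -0.14],
    [0, 0, -0.14],
    [0, 0, -0.14],
    [0, 0, -0.14],
    [0, 0, -0.14],
  ],
  grip=[0, 0, 0, 0, 0],
)

```text
time: 4.8
ee_pos: [0.5595, -0.2191, 0.1162]
tcp_rot: [-179.9, 0.1, -119.8]
wrist_force: [-3.2, 4.0, 9.0]
opening: 0.0114
grasp_force: 26.2
```

move_arm(
  offset=[
    [0, 0, 0],
    [0, 0, 0],
    [0, 0, 0],
    [0, 0, 0],
    [0, 0, 0],
  ],
  twist=[
    [0, 0, -0.14],
    [0, 0, -0.14],
    [0, 0, -0.14],
    [0, 0, -0.1],
    [0, 0, 0],
  ],
  grip=[0, 0, 0, 0, 0],
)

```text
time: 5.3
ee_pos: [0.5589, -0.2187, 0.1159]
tcp_rot: [-180.0, 0.1, -90.2]
wrist_force: [-5.3, 5.0, 8.8]
opening: 0.0116
grasp_force: 26.6
```

```bash
python3 go.py .5584 -.2197 .112 278
```

```text
[ 0.5589 -0.2187  0.1159] [-1.7998e+02  6.0000e-02 -9.0150e+01] [-2.140e+01  1.130e+01  2.000e+00  8.060e+01  1.000e-01 -1.112e+02] t 5.3
offset cm [0.1  0.05 0.39] twist z rad -0.142
```

move_arm(
  offset=[
    [0, 0, 0.1],
    [0, 0, 0.1],
    [0, 0, 0],
    [0, 0, 0],
    [0, 0, 0],
  ],
  twist=[
    [0, 0, -0.04],
    [0, 0, -0.04],
    [0, 0, -0.03],
    [0, 0, -0.02],
    [0, 0, -0.01],
  ],
  grip=[0, 0, 0, 0, 0],
)

```text
time: 5.8
ee_pos: [0.5587, -0.2194, 0.1127]
tcp_rot: [180.0, 0.0, -82.3]
wrist_force: [-3.1, -0.6, -1.5]
opening: 0.0116
grasp_force: 24.3
```

move_arm(
  offset=[
    [0, 0, 0.3],
    [0, 0, 0.3],
    [0, 0, 0.3],
    [0, 0, 0.2],
    [0, 0, 0],
  ],
  twist=[
    [0, 0, 0],
    [0, 0, 0],
    [0, 0, 0],
    [0, 0, 0],
    [0, 0, 0],
  ],
  grip=[0, 0, 0, 0, 0],
)

```text
time: 6.3
ee_pos: [0.5584, -0.2191, 0.1047]
tcp_rot: [-180.0, -0.0, -82.4]
wrist_force: [-17.3, 6.5, 27.4]
opening: 0.0116
grasp_force: 27.6
```

move_arm(
  offset=[
    [0, 0, 0],
    [0, 0, 0],
    [0, 0, 0],
    [0, 0, 0],
    [0, 0, -2],
  ],
  twist=[
    [0, 0, 0],
    [0, 0, 0],
    [0, 0, 0],
    [0, 0, 0],
    [0, 0, 0],
  ],
  grip=[0.4, 0.4, 0.4, 0.4, 0.4],
)

```text
time: 6.8
ee_pos: [0.5581, -0.219, 0.1184]
tcp_rot: [179.8, 0.1, -82.4]
wrist_force: [-0.4, -0.3, -0.6]
opening: 0.034
grasp_force: 0.0
```

move_arm(
  offset=[
    [0, 0, -3],
    [0, 0, -4],
    [0, 4.5, -2],
    [0, 4.5, -2],
    [0, 4.5, -2],
  ],
  twist=[
    [0, 0, 0],
    [0, 0, 0],
    [0, 0, 0],
    [0, 0, 0],
    [0, 0, 0],
  ],
  grip=[0.4, 0.4, 0.4, 1, 1],
)

```text
time: 7.3
ee_pos: [0.4241, -0.2374, 0.2516]
tcp_rot: [180.0, 0.0, -82.3]
wrist_force: [0.1, -1.0, 0.6]
opening: 0.0621
grasp_force: 0.0
```

```bash
cat > c.py <<'E'
from b import rect
from h import *
for n in ("top","scene"):
    p=viewer.camera(n); C=cloud(p); I=p["color"].astype(int)
    def sel(c,r,z0,z1): return C[(np.hypot(C[...,0]-c[0],C[...,1]-c[1])<r)&(C[...,2]>z0)&(C[...,2]<z1)]
    cl=(.5584,-.2197)
    P=sel(cl,.13,.05,.064); print(n,"deck",len(P),rect(P))
    P=sel(cl,.048,.088,.125); print("wing",len(P),np.median(P[:,2]),rect(P))
    P=sel(cl,.035,.064,.076); print("flange",len(P),rect(P))
    for s in (1,-1):
        Q=sel((cl[0]-s*.0086,cl[1]+s*.0614),.02,.085,.125); print("pin",len(Q),Q.mean(0).round(4) if len(Q) else 0)
    for z in (.010,.015,.018):
        P=sel((.541,.206),.1,z,.03);print("br",z,len(P),P.mean(0).round(4),rect(P))
    # colour mask of bracket, corners of its silhouette at flange-top height
    m=((I.min(2)>150)&(np.hypot(C[...,0]-.541,C[...,1]-.206)<.1)).astype(np.uint8)
    u=np.argwhere(m)[:,::-1]; 
    for z in (0,.023): print("mask",z,rect(atz(p,u,z)))
    m2=cv2.getRectSubPix(p["color"][:,:,::-1],(70,60),tuple(map(float,proj(p,[[.5584,-.2197,.07]])[0])))
    cv2.imwrite(f"pics/{n}1.png",cv2.resize(m2,None,fx=6,fy=6,interpolation=cv2.INTER_CUBIC))
    X=proj(p,[[.543,.2075,.012]])[0]
    cv2.imwrite(f"pics/{n}b.png",cv2.resize(cv2.getRectSubPix(p["color"][:,:,::-1],(90,60),tuple(map(float,X))),None,fx=6,fy=6,interpolation=cv2.INTER_CUBIC)); print(X)
a=[cv2.resize(cv2.imread(f"pics/{f}.png"),(400,280)) for f in ("top1","scene1","topb","sceneb")]
cv2.imwrite("pics/mix1.png",np.vstack([np.hstack(a[:2]),np.hstack(a[2:])]))
E
sed -i 's/^for n in/if __name__=="__main__":\n  for n in/;' b.py
python3 - <<'E'
s=open('b.py').read(); a,b=s.split('  for n in',1); h,t=b.split('\n',1)
open('b.py','w').write(a+'  for n in'+h+'\n'+'\n'.join('  '+l for l in t.split('\n')))
E
python3 c.py
```

```text
top deck 1987 (array([ 558.3, -219.8]), array([ 91.5, 171.8]), -82.1)
wing 161 0.09715197609826864 (array([ 558.5, -218.9]), array([12.4, 69. ]), -82.7)
flange 388 (array([ 559.1, -219.3]), array([61.8, 63.1]), -6.21)
pin 15 [ 0.549  -0.1565  0.0998]
pin 25 [ 0.5667 -0.2799  0.098 ]
br 0.01 192 [0.5444 0.207  0.0209] (array([543.4, 208.1]), array([146. ,  44.2]), 81.68)
br 0.015 167 [0.5438 0.2073 0.0222] (array([543.4, 208.1]), array([146. ,  44.2]), 81.68)
br 0.018 157 [0.5435 0.2078 0.0226] (array([543.4, 208.1]), array([146. ,  44.2]), 81.68)
mask 0 (array([545.4, 210.7]), array([154.7,  45.2]), 81.88)
mask 0.023 (array([543.4, 208.2]), array([151.7,  44.3]), 81.88)
[222.65408903 205.70326393]
scene deck 1310 (array([ 556.7, -220.2]), array([ 96.9, 171.3]), -82.34)
wing 161 0.09588342507802983 (array([ 559.2, -221.7]), array([14.8, 69.1]), -82.94)
flange 227 (array([ 575.6, -218.1]), array([30. , 65.1]), -79.64)
pin 29 [ 0.5512 -0.159   0.097 ]
pin 36 [ 0.5686 -0.2807  0.0959]
br 0.01 366 [0.5433 0.206  0.0176] (array([542.2, 207.2]), array([150.3,  49.4]), 82.15)
br 0.015 244 [0.5428 0.2049 0.0201] (array([542.2, 207.2]), array([150.3,  49.4]), 82.15)
br 0.018 175 [0.543  0.2051 0.0216] (array([542.1, 206.9]), array([150.2,  49. ]), 82.72)
mask 0 (array([527.6, 216.6]), array([160.9,  71.7]), 81.74)
mask 0.023 (array([552.6, 200. ]), array([155.7,  69.4]), 81.74)
[279.45471148 195.37723476]
```

View pics/mix1.png

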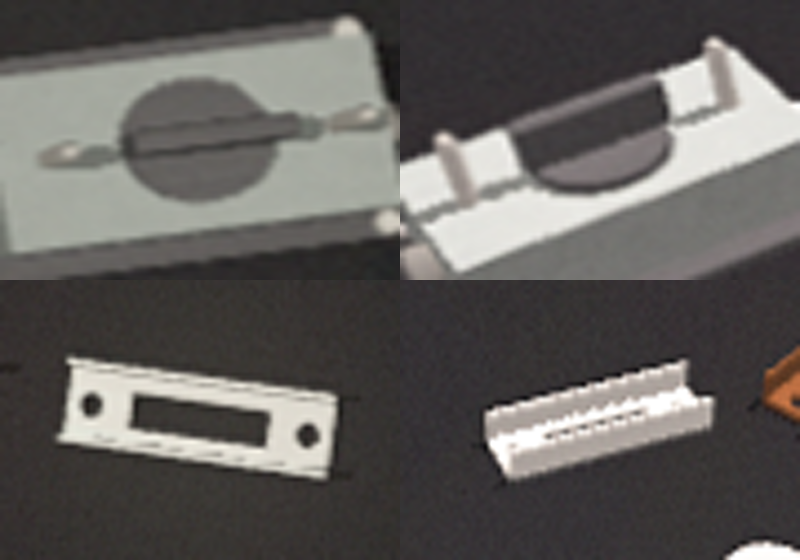

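The picture confirms that the knob is home: the wing is in line with the pins, the flange is on the deck, and the wing top is at 97 mm. The white bracket's holes and window show clearly in the lower-left crop. Next I pick up the bracket.

move_arm(
  offset=[
    [0, 0, 0],
    [0, 0, 0],
    [-4.6, -0.5, 0],
    [-4.6, -0.5, 0],
    [-4.6, -0.5, 0],
  ],
  twist=[
    [0, 0, 0.14],
    [0, 0, 0.138],
    [0, 0, 0],
    [0, 0, 0],
    [0, 0, 0],
  ],
  grip=[1, 1, 1, 1, 1],
)

```text
time: 7.9
ee_pos: [0.4607, -0.1016, 0.2507]
tcp_rot: [180.0, 0.0, -98.4]
wrist_force: [1.7, -0.4, -0.3]
opening: 0.0854
grasp_force: 0.0
```

move_arm(
  offset=[
    [-4.6, -0.5, 0],
    [-4.6, -0.5, 0],
    [-4.6, -0.5, 0],
    [-4.6, -0.5, 0],
    [-4.6, -0.5, 0],
  ],
  twist=[
    [0, 0, 0],
    [0, 0, 0],
    [0, 0, 0],
    [0, 0, 0],
    [0, 0, 0],
  ],
  grip=[1, 1, 1, 1, 1],
)

```text
time: 8.4
ee_pos: [0.5185, 0.1234, 0.2507]
tcp_rot: [180.0, 0.0, -98.3]
wrist_force: [1.0, -0.4, 0.3]
opening: 0.0855
grasp_force: 0.0
```

move_arm(
  offset=[
    [-4.6, -0.5, 3],
    [-4.3, -0.5, 3],
    [0, 0, 4],
    [0, 0, 0],
    [0, 0, 0],
  ],
  twist=[
    [0, 0, 0],
    [0, 0, 0],
    [0, 0, 0],
    [0, 0, 0],
    [0, 0, 0],
  ],
  grip=[1, 1, 1, 1, 1],
)

```text
time: 8.9
ee_pos: [0.5388, 0.2012, 0.1556]
tcp_rot: [179.9, -0.0, -98.3]
wrist_force: [0.6, 0.6, 0.9]
opening: 0.0858
grasp_force: 0.0
```

```bash
python3 go.py .543 .2078 .026 -98.2
```

```text
[0.5388 0.2012 0.1556] [ 1.7992e+02 -5.0000e-02 -9.8280e+01] [ 20.5   7.7   2.2  84.6  -0.  -61.2] t 8.9
offset cm [-0.72 -0.34 12.96] twist z rad -0.001
```

move_arm(
  offset=[
    [-0.7, -0.3, 0],
    [0, 0, 4.5],
    [0, 0, 4.5],
    [0, 0, 3.9],
    [0, 0, 0],
  ],
  twist=[
    [0, 0, 0],
    [0, 0, 0],
    [0, 0, 0],
    [0, 0, 0],
    [0, 0, 0],
  ],
  grip=[1, 1, 1, 1, 1],
)

```text
time: 9.4
ee_pos: [0.5415, 0.2068, 0.0236]
tcp_rot: [179.7, -0.1, -98.3]
wrist_force: [-1.0, 0.7, -0.1]
opening: 0.0853
grasp_force: 0.0
```

move_arm(
  offset=[
    [0, 0, 0],
    [0, 0, 0],
    [0, 0, 0],
    [0, 0, 0],
    [0, 0, 0],
  ],
  twist=[
    [0, 0, 0],
    [0, 0, 0],
    [0, 0, 0],
    [0, 0, 0],
    [0, 0, 0],
  ],
  grip=[0.5, 0.4, 0.3, 0.3, 0.3],
  force=30,
)

```text
time: 9.9
ee_pos: [0.5446, 0.2084, 0.0298]
tcp_rot: [-179.8, 0.1, -98.3]
wrist_force: [-0.9, -1.1, 7.8]
opening: 0.0432
grasp_force: 30.0
```

move_arm(
  offset=[
    [0, 0, -1],
    [0, 0, -4],
    [0, 0, -5],
    [0, 0, -5],
    [0, 0, 0],
  ],
  twist=[
    [0, 0, 0],
    [0, 0, 0],
    [0, 0, 0],
    [0, 0, 0],
    [0, 0, 0],
  ],
  grip=[0.3, 0.3, 0.3, 0.3, 0.3],
)

```text
time: 10.4
ee_pos: [0.5454, 0.2087, 0.1858]
tcp_rot: [-179.4, 0.3, -98.3]
wrist_force: [0.2, -0.6, -1.2]
opening: 0.0434
grasp_force: 32.1
```

```bash
python3 go.py .5586 -.2195 .18 -82.1
```

```text
[0.5454 0.2087 0.1858] [-179.39    0.34  -98.28] [ 20.9   8.1   6.   87.2  -0.  -60.8] t 10.4
offset cm [42.19 -7.47  0.41] twist z rad -0.282
```

move_arm(
  offset=[
    [4, -0.7, 0],
    [4.5, -0.8, 0],
    [4.5, -0.8, 0],
    [4.5, -0.8, 0],
    [4.5, -0.8, 0],
  ],
  twist=[
    [0, 0, 0],
    [0, 0, 0],
    [0, 0, 0],
    [0, 0, 0],
    [0, 0, 0],
  ],
  grip=[0.3, 0.3, 0.3, 0.3, 0.3],
)

```text
time: 10.9
ee_pos: [0.5496, -0.0172, 0.1771]
tcp_rot: [-180.0, 0.0, -98.3]
wrist_force: [1.9, -0.1, -1.5]
opening: 0.0433
grasp_force: 32.1
```

move_arm(
  offset=[
    [4.5, -0.8, 0],
    [4.5, -0.8, 0],
    [4.5, -0.8, 0],
    [4.5, -0.8, 0],
    [2.2, -0.4, 0],
  ],
  twist=[
    [0, 0, 0],
    [0, 0, 0],
    [0, 0, 0],
    [0, 0, 0],
    [0, 0, 0],
  ],
  grip=[0.3, 0.3, 0.3, 0.3, 0.3],
)

```text
time: 11.4
ee_pos: [0.5559, -0.2239, 0.1767]
tcp_rot: [-180.0, -0.0, -98.4]
wrist_force: [0.1, 0.6, -2.8]
opening: 0.0434
grasp_force: 32.1
```

move_arm(
  offset=[
    [0, 0, 0],
    [0, 0, 0],
    [0, 0, 0],
    [0, 0, 0],
  ],
  twist=[
    [0, 0, -0.1],
    [0, 0, -0.1],
    [0, 0, -0.08],
    [0, 0, 0],
  ],
  grip=[0.3, 0.3, 0.3, 0.3],
)

```text
time: 11.8
ee_pos: [0.5564, -0.2207, 0.1769]
tcp_rot: [-180.0, -0.0, -82.2]
wrist_force: [-0.9, 0.2, -2.2]
opening: 0.0431
grasp_force: 32.1
```

```bash
python3 go.py .5586 -.2195 .14 -82.1
cat > d.py <<'E'
import sys
from b import rect
from h import *
tag=sys.argv[1]; o=bot.get_obs(); t=o["ee_pos"]; ims=[]
zb=t[2]-.030+.005
for n in ("top","scene"):
    p=viewer.camera(n); C=cloud(p); I=p["color"].astype(int)
    d=C[...,:2]-t[:2]; yaw=np.radians(o["tcp_rot"][2]); ux=np.array([np.cos(yaw),np.sin(yaw)])
    al=d@ux; ac=d@np.array([ux[1],-ux[0]])
    m=(abs(ac)<.032)&(abs(al)<.1)&(abs(C[...,2]-zb-.005)<.02)
    P=C[m]; print(n,len(P),rect(P),"ends along tool x",np.percentile(al[m],[.5,99.5]).round(4))
    for s in (-1,1):
        Q=(al[m]*s>.03); q=P[Q]; a=ac[m][Q]
        print("  end",s,len(q),"z pct",np.percentile(q[:,2],[2,25,50,90,98]).round(4),"across",np.percentile(a,[2,98]).round(4))
    X=proj(p,[[t[0],t[1],.1]])[0]
    ims.append(cv2.resize(cv2.getRectSubPix(p["color"][:,:,::-1],(100,100),tuple(map(float,X))),(400,400),interpolation=cv2.INTER_CUBIC))
cv2.imwrite(f"pics/{tag}.png",np.hstack(ims))
E
python3 d.py place1
```

```text
[ 0.5564 -0.2207  0.1769] [-180.     -0.    -82.19] [ -21.6   10.8    8.1   87.3    0.  -119.4] t 11.8
offset cm [-0.09 -0.24  3.69] twist z rad -0.002
top 551 (array([ 552.8, -186. ]), array([61. , 81.2]), -87.03) ends along tool x [-0.0761  0.0031]
  end -1 366 z pct [0.147  0.1505 0.1524 0.1682 0.171 ] across [-0.0231  0.0206]Traceback (most recent call last):
  File "d.py", line 14, in <module>
    print("  end",s,len(q),"z pct",np.percentile(q[:,2],[2,25,50,90,98]).round(4),"across",np.percentile(a,[2,98]).round(4))
                                   ~~~~~~~~~~~~~^^^^^^^^^^^^^^^^^^^^^^^^
    return _quantile_unchecked(
        a, q, axis, out, overwrite_input, method, keepdims, weights)
    return _ureduce(a,
                    func=_quantile_ureduce_func,
    ...<5 lines>...
                    overwrite_input=overwrite_input,
                    method=method)
    r = func(a, **kwargs)
    result = _quantile(arr,
                       quantiles=q,
    ...<2 lines>...
                       out=out,
                       weights=wgt)
    slices_having_nans = np.isnan(arr[-1, ...])
                                  ~~~^^^^^^^^^
IndexError: index -1 is out of bounds for axis 0 with size 0
```

```bash
sed -i 's/        print("  end"/        if len(q): print("  end"/' d.py; python3 d.py place1
```

```text
top 550 (array([ 551.9, -185.5]), array([60.3, 80.2]), -86.26) ends along tool x [-0.0759  0.0018]
  end -1 367 z pct [0.1471 0.1506 0.1524 0.1691 0.1721] across [-0.0232  0.0206]
scene 1114 (array([ 558.2, -221.2]), array([ 57.5, 154.1]), -86.03) ends along tool x [-0.0741  0.0761]
  end -1 346 z pct [0.1476 0.1525 0.158  0.169  0.171 ] across [-0.0237  0.0218]
  end 1 426 z pct [0.1479 0.1521 0.1579 0.1688 0.1709] across [-0.0239  0.0217]
```

View pics/place1.png

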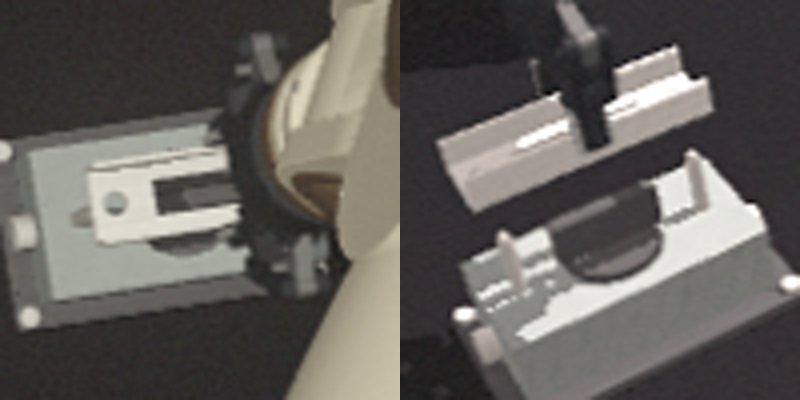

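The bracket is held level and centred above the pins and wing. Next I apply a small correction and descend.

move_arm(
  offset=[
    [-0.1, -0.15, 0],
    [0, 0, 2],
    [0, 0, 1.5],
    [0, 0, 0],
    [0, 0, 0],
  ],
  twist=[
    [0, 0, 0],
    [0, 0, 0],
    [0, 0, 0],
    [0, 0, 0],
    [0, 0, 0],
  ],
  grip=[0.3, 0.3, 0.3, 0.3, 0.3],
)

```text
time: 12.45
ee_pos: [0.5576, -0.2192, 0.1415]
tcp_rot: [180.0, 0.0, -82.3]
wrist_force: [0.4, -0.0, -1.8]
opening: 0.0432
grasp_force: 32.0
```

```bash
python3 go.py .5577 -.2196 .098 -82.1; python3 d.py place2
python3 - <<'E'
from h import *
p=viewer.camera("scene")
C=cloud(p)
# pins against bracket now: predicted pin tips drawn over a crop
t=[[.5586-s*.062*np.sin(np.radians(7.9)),-.2195+s*.062*np.cos(np.radians(7.9)),.06+z] for s in (1,-1) for z in (0,.046)]
im=p["color"][:,:,::-1].copy(); print(proj(p,t).round(1))
E
```

```text
[ 0.5576 -0.2192  0.1415] [ 1.7996e+02  2.0000e-02 -8.2260e+01] [ -21.5   11.     4.4   83.5    0.  -119.2] t 12.45
offset cm [ 0.04 -0.01  4.35] twist z rad -0.003
top 527 (array([ 554.2, -184.3]), array([61.6, 79. ]), -83.36) ends along tool x [-0.0741  0.003 ]
  end -1 349 z pct [0.1091 0.1148 0.1168 0.1329 0.1361] across [-0.0231  0.0206]
scene 1045 (array([ 559.7, -219.8]), array([ 59.7, 151.4]), -82.06) ends along tool x [-0.0741  0.0757]
  end -1 329 z pct [0.1124 0.1175 0.1224 0.1341 0.136 ] across [-0.0243  0.0211]
  end 1 395 z pct [0.1123 0.1171 0.123  0.1337 0.1356] across [-0.024  0.021]
[[161.4 225.6]
 [158.4 211.9]
 [115.8 246.4]
 [111.1 232.6]]
```

View pics/place2.png

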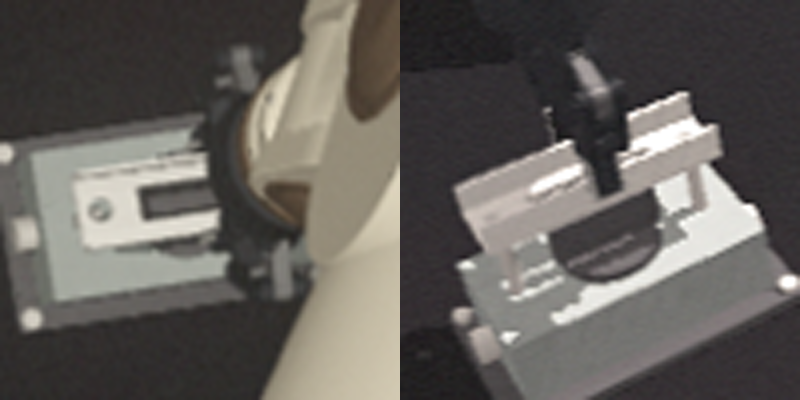

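The pin tip shows in the middle of the visible hole. I descend gently from here.

move_arm(
  offset=[
    [0.03, 0.02, 0.4],
    [0, 0, 0.4],
    [0, 0, 0.4],
    [0, 0, 0.4],
    [0, 0, 0],
  ],
  twist=[
    [0, 0, 0],
    [0, 0, 0],
    [0, 0, 0],
    [0, 0, 0],
    [0, 0, 0],
  ],
  grip=[0.3, 0.3, 0.3, 0.3, 0.3],
)

```text
time: 13.1
ee_pos: [0.5573, -0.2196, 0.1247]
tcp_rot: [179.9, 0.0, -82.2]
wrist_force: [-1.1, 0.2, -2.1]
opening: 0.0431
grasp_force: 32.1
```

move_arm(
  offset=[
    [0, 0, 0.5],
    [0, 0, 0.5],
    [0, 0, 0.5],
    [0, 0, 0.5],
    [0, 0, 0],
  ],
  twist=[
    [0, 0, 0],
    [0, 0, 0],
    [0, 0, 0],
    [0, 0, 0],
    [0, 0, 0],
  ],
  grip=[0.3, 0.3, 0.3, 0.3, 0.3],
)

```text
time: 13.6
ee_pos: [0.5572, -0.2196, 0.1046]
tcp_rot: [179.9, 0.0, -82.2]
wrist_force: [0.0, 0.3, -2.8]
opening: 0.0429
grasp_force: 32.1
```

move_arm(
  offset=[
    [0, 0, 0.3],
    [0, 0, 0.3],
    [0, 0, 0.1],
    [0, 0, 0],
  ],
  twist=[
    [0, 0, 0],
    [0, 0, 0],
    [0, 0, 0],
    [0, 0, 0],
  ],
  grip=[0.3, 0.3, 0.3, 0.3],
)

```text
time: 14.0
ee_pos: [0.5576, -0.2197, 0.0984]
tcp_rot: [180.0, 0.0, -82.2]
wrist_force: [0.1, -0.0, -2.5]
opening: 0.0435
grasp_force: 32.1
```

move_arm(
  offset=[
    [0, 0, 0.15],
    [0, 0, 0.15],
    [0, 0, 0.1],
    [0, 0, 0],
  ],
  twist=[
    [0, 0, 0],
    [0, 0, 0],
    [0, 0, 0],
    [0, 0, 0],
  ],
  grip=[0.3, 0.3, 0.3, 0.3],
)

```text
time: 14.4
ee_pos: [0.5578, -0.2198, 0.0978]
tcp_rot: [-179.9, -0.1, -82.2]
wrist_force: [-8.3, 2.9, 17.6]
opening: 0.0432
grasp_force: 34.4
```

move_arm(
  offset=[
    [0, 0, -0.2],
    [0, 0, 0],
    [0, 0, 0],
    [0, 0, 0],
    [0, 0, 0],
  ],
  twist=[
    [0, 0, 0],
    [0, 0, 0],
    [0, 0, 0],
    [0, 0, 0],
    [0, 0, 0],
  ],
  grip=[0.3, 0.8, 0.8, 0.8, 0.8],
)

```text
time: 14.9
ee_pos: [0.5576, -0.2197, 0.0963]
tcp_rot: [180.0, 0.0, -82.2]
wrist_force: [-1.1, -1.1, -0.1]
opening: 0.0682
grasp_force: 0.0
```

move_arm(
  offset=[
    [0, 0, -2],
    [0, 0, -4],
    [0, 0, -4],
    [0, 4, -3],
    [0, 4, -1],
  ],
  twist=[
    [0, 0, 0],
    [0, 0, 0],
    [0, 0, 0],
    [0, 0, 0],
    [0, 0, 0],
  ],
  grip=[0.8, 0.8, 0.8, 0.8, 0.8],
)

```text
time: 15.4
ee_pos: [0.4786, -0.2307, 0.2394]
tcp_rot: [-179.8, -0.1, -82.2]
wrist_force: [1.1, -0.4, 0.1]
opening: 0.0683
grasp_force: 0.0
```

move_arm(
  offset=[
    [0, 4, 0],
    [0, 4, 0],
    [0, 0, 0],
    [0, 0, 0],
  ],
  twist=[
    [0, 0, 0],
    [0, 0, 0],
    [0, 0, 0],
    [0, 0, 0],
  ],
  grip=[0.8, 0.8, 0.8, 0.8],
)

```text
time: 15.8
ee_pos: [0.3988, -0.2416, 0.2371]
tcp_rot: [-179.9, -0.0, -82.3]
wrist_force: [0.1, 0.2, -0.7]
opening: 0.0684
grasp_force: 0.0
```

```bash
cat > e.py <<'E'
from b import rect
from h import *
ims=[]
for n in ("top","scene"):
    p=viewer.camera(n); C=cloud(p); cl=(.5586,-.2195)
    def sel(c,r,z0,z1): return C[(np.hypot(C[...,0]-c[0],C[...,1]-c[1])<r)&(C[...,2]>z0)&(C[...,2]<z1)]
    P=sel(cl,.085,.066,.094); print(n,"bracket",len(P),rect(P))
    P=sel(cl,.03,.0945,.12); print("wing",len(P),np.median(P[:,2]),rect(P))
    yw=np.radians(97.9); u=np.array([np.cos(yw),np.sin(yw)]); d=C[...,:2]-cl; al=d@u; ac=d@np.array([u[1],-u[0]])
    for s in (-1,1):
        m=(al*s>.04)&(al*s<.078)&(abs(ac)<.016)&(C[...,2]>.065)&(C[...,2]<.08); m2=(al*s>.03)&(al*s<.078)&(abs(ac)<.026)&(abs(ac)>.018)&(C[...,2]>.07)
        print(" end",s,"web top",m.sum(),np.median(C[m][:,2]) if m.any() else 0,"flange top",np.percentile(C[m2][:,2],90))
    X=proj(p,[[*cl,.08]])[0]
    ims.append(cv2.resize(cv2.getRectSubPix(p["color"][:,:,::-1],(80,80),tuple(map(float,X))),(400,400),interpolation=cv2.INTER_CUBIC))
cv2.imwrite("pics/final.png",np.hstack(ims))
E
python3 e.py
```

```text
top bracket 1047 (array([ 560.9, -219.9]), array([ 67. , 153.4]), -73.87)
wing 123 0.09769572151571193 (array([ 559.3, -220.6]), array([56.4, 36.2]), 73.3)
 end -1 web top 165 0.07268239578938473 flange top 0.09196639150837815
 end 1 web top 171 0.07244882953393739 flange top 0.09216780431726165
scene bracket 1036 (array([ 561.7, -219.9]), array([ 55.7, 149.9]), -81.89)
wing 87 0.09717323836196023 (array([ 559. , -219.3]), array([13.7, 59.5]), -81.06)
 end -1 web top 46 0.07362346958564037 flange top 0.09064029827327191
 end 1 web top 35 0.07300091190013835 flange top 0.09092169113924638
```

View pics/final.png

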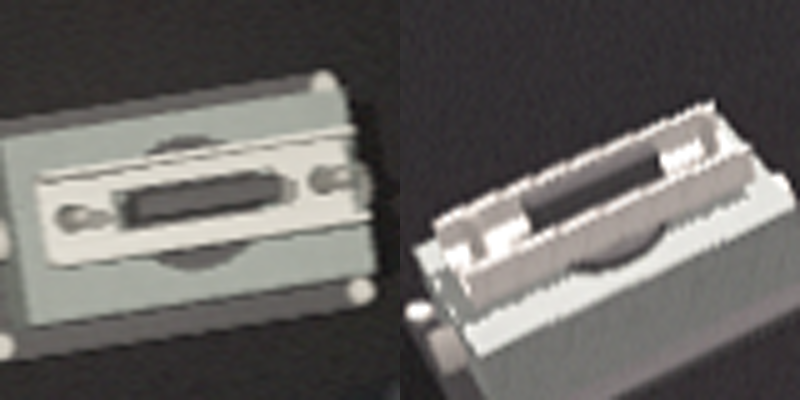

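The bracket sits level on both pins with its web top at 73 mm, and the knob is home in its window, so I hand the job in.

```bash
python3 -c "
from workcell import bot
print(bot.job_done())"
```

```text
the job is handed in; nothing more can be done
None
```

The knob is home in the slot, and the bracket is flat on its flange over both pins and released. The job was handed in at about 16 s; the judge gave no verdict.

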